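Clamp a phone frame with the notched sliding jaw

TASK

Clamp the phone frame in the holder: lift the release bar of the sliding jaw, keep it up while you slide the jaw until its sprung pad has pushed the frame square against the fixed jaw and is itself pressed in about half-way, then let the bar go so that it drops fully into the nearest notch and the frame stays clamped. Be gentle: never bottom the pad hard on the frame, force the jaw against the rack while the bar is down, or haul the bar against its upper stop, and leave the other things on the desk alone.

Things in the scene. Friction and masses are not known exactly. Their poses are not given: they have to be found in the camera images.
- phone_holder: Grey steel bed of the phone holder, 100 mm (own x) by 250 mm (own y), held to the desk by suction feet. Origin: centre of its underside, on the desk. Own +y is the way the sliding jaw closes. Two rails run along y, tops 32 mm above the desk. The fixed jaw (84 mm wide, top 53 mm above the desk) is set on them with its face 50 to 80 mm from the origin along +y, each time elsewhere, not reported.
- jaw: Sliding aluminium jaw, 84 mm (x) by 34 mm (y) by 18 mm high, near the holder's -y end at the start. Origin: centre of its underside, 34 mm above the desk (its top 52 mm above the desk). Axes as the holder's. Once the release bar is up it slides up to 90 mm along the holder's +y with about 1 N of friction.
- release_bar: Horizontal steel release bar above the sliding jaw, 84 mm long (x), 10 by 10 mm in section, on two 8 mm rods 36 mm either side of its middle. Origin: centre of the bar, 80 mm above the desk when down, 46 mm over the jaw's origin; 23 mm clear between bar and jaw. It rises straight up, pulled down by a spring and its weight: about 7 N down, 9 N up. Upper stop 8.5 mm above down.
- phone_frame: Silver aluminium phone mid-frame, 150 mm (own x) by 72 mm (own y) by 8 mm thick, 0.09 kg, lying loose across the rails between the jaws, a little askew, with a gap on both sides. Origin: centre of its underside.
- parts_tray: Pale grey round rotating parts tray, 144 mm across, 25 mm high. Origin: centre of the tray, 7 mm above the desk. To be left alone.
- screwdriver: Steel screwdriver with a yellow handle, 170 mm long along its own x. Origin: middle of its underside. To be left alone.
- magnifier: Clear acrylic magnifier lying flat: disc 72 mm across, 9 mm thick, with a flat handle along its own y to 108 mm from the disc's centre. Origin: underside of the disc's centre. To be left alone.
- white_box: White plastic box with a shut press-button lid, 72 by 102 by 40 mm. Origin: centre of its underside. To be left alone.
- pad_rest (a point): Middle of the face of the sliding jaw's rubber pad when not pressed in (it moves with the jaw, not with the pad): 39 mm along +y from the jaw's origin, 40 mm above the desk. The pad, 70 mm wide (x), 8 mm thick, 13 mm high, stands on two pins and gives 14 mm towards the jaw against a spring: 2 N at first touch, 0.6 N more per mm, 6.2 N half-way, 10.4 N fully in.
- tooth (a point): Middle of the bar's tooth, 57 mm under the bar's centre, rising with it. It sits in a ladder rack between the rails: round rungs along x, 4 mm thick, 9 mm apart along y, so a notch every 9 mm counted from the jaw's start. Tooth 3.5 mm in a 5 mm gap: 1.5 mm of play. It clears the rungs with the bar 5 mm up; resting on top of a rung it holds the bar 3 to 5 mm up.
There are look-alikes about, which are no part of the job. Leave any red or yellow look-alike of the phone_frame alone.

How it is judged:
On the way, in this order (a step that is already met when the one before it is completed fails the run):
1. the release bar is held up clear of the rack (5 mm or more) (z of release_bar in the frame of jaw above 0.051 m), for 0.2 s.
2. with the bar up, the jaw has been slid until its pad bears on the phone frame with more than 3 N (z of release_bar in the frame of jaw above 0.051 m and contact force between jaw and phone_frame above 3 N), for 0.1 s.
At the end, for the whole second after the job is handed in: The release bar is down in a notch (within 1.5 mm of its lowest place), the phone frame lies flat on the rails, square to the holder within 0.04 rad, and is clamped with 2.6 to 10 N of pad force (pad pressed in about 1 to 13 of its 14 mm); jaw and frame are at rest (z of release_bar in the frame of jaw below 0.0475 m and contact force between jaw and phone_frame between 2.6 and 10 N and angle between the x axis of phone_frame and the x axis of phone_holder, either way round below 0.04 rad and angle between phone_frame's own z axis and vertical below 0.05 rad and z of phone_frame in the frame of phone_holder below 0.035 m and linear speed of each of jaw, phone_frame below 0.003 m/s); the robot touches nothing.
It fails at once if the phone frame is squeezed with more than 16 N (pad bottomed) (contact force between jaw and phone_frame above 16 N).
It fails at once if the tooth is forced against the rack with more than 25 N (contact force between release_bar and phone_holder above 25 N).
It fails at once if the release bar is hauled against its upper stop with more than 20 N (contact force between release_bar and jaw above 20 N).
It fails at once if the screwdriver, magnifier or white box is moved more than 15 mm (distance of any of screwdriver, magnifier, white_box from where it was at the start of the episode above 0.015 m).
It fails at once if the robot pushes on the rotating tray (contact force between any of the fingers, the arm and parts_tray above 1.5 N).
It also fails if it takes over 61 s, if anything falls off the work surface, if the arm or the gripper's body presses on something with over 40 N, if the wrist force passes 120 N, or if a joint passes its speed limit or range.

ROBOT

A 6-joint arm with a two-finger parallel gripper is mounted at the origin on the work surface. World frame = base frame: x ahead of the robot, y to its left, z up, the work surface at z = 0. Lengths are in m, angles in rad, forces in N, time in s.
With the tool pointing down it reaches from about 0.275 to 0.875 m from the base axis. Payload 12.5 kg.
Tool frame: the origin (TCP) lies on the centre line of the jaws, within the pads' length; the fingertips stand r.finger_overhang ahead of it and the grasp point (between the pads) lies 3 mm ahead of it (r.finger_overhang is the distance from the TCP to the fingertips, in m); z points along the fingers, y is the line along which they close (so a half turn about z gives the same grasp; the last joint's range is limited). The gripper opens to 85 mm and grips with 20 to 120 N. Pads are 22 mm wide; open, the fingers measure 114 mm over their backs; the gripper's body (76 mm by 85 mm) begins 54 mm behind the grasp point. The pads swing forward as they close: fully open they stand 13 mm farther back than shut.
Start: joints at [1.233, 0.351, 1.652, -0, 1.139, -0.085], TCP at [0.138, 0.533, 0.253] pointing down, gripper open.
Joint ranges: [-2.75, 2.75], [-0.79, 2.1], [0.01, 2.65], [-1.57, 4.71], [0.07, 3.14], [-2.87, 2.87]. Speed limits (rad/s): [2.22, 2.22, 2.79, 3.14, 3.14, 3.14].

INTERFACE

Orientations are given as a unit quaternion [x, y, z, w].
In Python, from cell import r, optics gives the robot as it stands. The module is installed in compiled form; this text tells all that it offers. Calls block until the motion is done:
- r.move_to(position, orientation): joint-space move of the TCP to a pose.
- r.move_linear(position, rot=None, vel=0.15): straight line of the TCP; rot=None keeps the orientation; vel is the mean speed in m/s.
- r.set_joints(angles): joint-space move.
- r.set_gripper(opening, squeeze=None): opening from 0.0 (shut) to 1.0 (fully open); squeeze is the grip in N (None keeps the last); returns when the fingers have stopped.
- r.sleep(seconds).
- r.inverse_kinematics(position, orientation): joint angles nearest the present ones, or None.
- optics.get_image(name): name is "side" or "top"; returns a dict with "pixels" (400x640x3 uint8, red, green, blue), "depth" (400x640 float32, m along the optical axis (not along the pixel's ray), 0 where there is no reading), "fx", "fy", "cx", "cy" (pixels), "camera_from_world" (4x4, takes a point from world to camera coordinates). Camera axes: x right, y down, z forward; pixel columns grow to the right and rows downward; lengths in m; the calibration is good to about 2 mm. A picture is of the moment at which its call begins.
A pose or a line that the arm cannot do raises r.PlanningError and nothing moves.
- r.hand_in(): hands the job in; it is judged then, once.
Readings, each from a call of its own:
- r.current_t(): time.
- r.current_q(): joint angles.
- r.current_qvel(): joint speeds.
- r.current_effort(): joint torques, N m.
- r.current_tool_pos(): TCP position.
- r.current_ee_rot(): TCP orientation.
- r.current_contact_force(): force on the tool from outside, world axes, zero at the start.
- r.current_torque(): the same for the moment, N m.
- r.current_opening(): opening from 0.0 (shut) to 1.0 (fully open).
- r.current_finger_force(): force on a finger pad.
Only numpy, scipy, OpenCV 4.12 (cv2) and the standard library are available. Lean on these libraries where they do the work, as an engineer would, in place of code of your own. Each camera call takes 0.05 s, during which the arm holds its last target. There are 200 camera calls.

## Working session

There is one attempt and no reset: what is moved stays moved. The work goes in short steps, each a Python script; the robot and the scene stay as the last script left them, time stands still between calls to the robot, and variables do not carry over. Pictures are saved under pics/ and viewed, at most 10 in all, crops included, and the job is handed in when it is done.

```bash
mkdir -p pics; cat > h.py <<'E'
import numpy as np, cv2
from cell import r, optics
def grab(n):
    d=optics.get_image(n); d['T']=np.linalg.inv(d['camera_from_world']); return d
def pts(d):
    v,u=np.mgrid[0:400,0:640]; z=d['depth']
    p=np.stack([(u-d['cx'])/d['fx']*z,(v-d['cy'])/d['fy']*z,z,np.ones_like(z)],-1)
    return (p@d['T'].T)[...,:3]
def ray(d,u,v,h):
    c=d['T'][:3,3]; w=d['T'][:3,:3]@np.array([(u-d['cx'])/d['fx'],(v-d['cy'])/d['fy'],1])
    return c+w*(h-c[2])/w[2]
def save(d,f): cv2.imwrite('pics/'+f,d['pixels'][...,::-1])
E
python3 - <<'E'
from h import *
for n in('top','side'):
    d=grab(n); save(d,n+'0.png'); np.save(n+'0.npy',d,allow_pickle=True); print(n,d['T'].round(3),d['fx'])
print(r.finger_overhang,r.current_t())
E
```

```text
top [[ 2.000e-03 -9.850e-01  1.740e-01  3.700e-01]
 [-1.000e+00  1.000e-03  1.700e-02  1.400e-01]
 [-1.600e-02 -1.740e-01 -9.850e-01  1.146e+00]
 [ 0.000e+00  0.000e+00  0.000e+00  1.000e+00]] 437.3200537802747
side [[ 0.815 -0.391  0.428  0.126]
 [-0.579 -0.569  0.584 -0.48 ]
 [ 0.015 -0.724 -0.69   0.793]
 [ 0.     0.     0.     1.   ]] 482.1766339523248
0.022 0.1
```

View pics/top0.png

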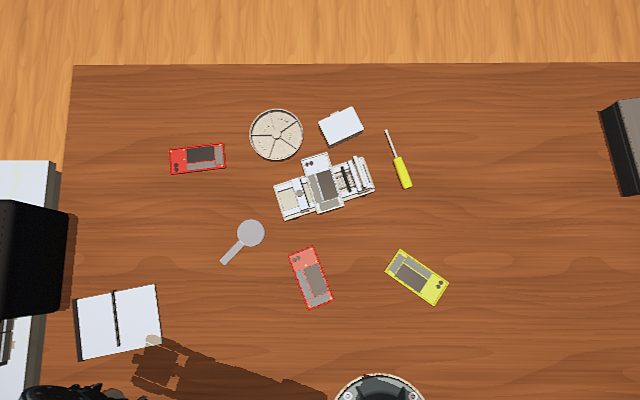

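View pics/side0.png

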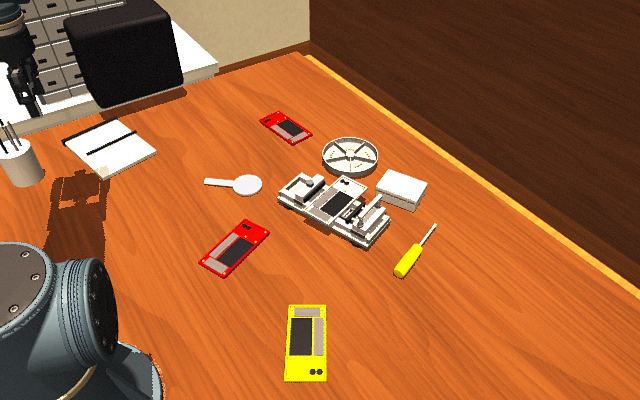

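The holder is at about (325,188) in the top picture and (335,210) in the side picture. The frame lies across it, and the bar appears to be at the right end, near (362,175) top and (370,210) side. The tray, white box and screwdriver are close by. Next I'll zoom in and use depth.

```bash
python3 - <<'E'
from h import *
im=[]
for n,(a,b,c,e) in (('top',(130,230,260,393)),('side',(160,255,265,398))):
    d=np.load(n+'0.npy',allow_pickle=True).item()
    im.append(cv2.resize(d['pixels'][a:b,c:e,::-1],(798,int((b-a)*6)) if 0 else (560,int((b-a)*560/133)),interpolation=cv2.INTER_CUBIC)[:])
h=[cv2.resize(i,(400,int(i.shape[0]*400/560))) for i in im]
cv2.imwrite('pics/z0.png',im[0]);cv2.imwrite('pics/z1.png',im[1])
for n in('top','side'):
    d=np.load(n+'0.npy',allow_pickle=True).item(); p=pts(d)
    x,y,z=p[...,0],p[...,1],p[...,2]
    roi=np.zeros(z.shape,bool)
    if n=='top': roi[150:225,270:380]=1
    else: roi[165:255,270:395]=1
    for lo,hi in((.07,.095),(.047,.06),(.034,.046),(.026,.034)):
        m=(roi&(z>lo)&(z<hi)).astype('u1')
        k,l,s,c=cv2.connectedComponentsWithStats(m)
        for i in range(1,k):
            if s[i,4]>25:
                q=p[l==i]; rr=cv2.minAreaRect(q[:,:2].astype('f4')*1000)
                print(n,lo,s[i],np.median(q,0).round(3),np.round(rr[0]),np.round(rr[1]),round(rr[2],1))
E
```

```text
top 0.07 [353 155  15  33 146] [0.622 0.046 0.084] [622.  46.] [84. 10.] 18.4
top 0.047 [348 158  23  34 286] [0.62  0.049 0.051] [621.  46.] [84. 36.] 17.4
top 0.047 [291 177  18  34 257] [0.568 0.197 0.052] [572. 196.] [84. 26.] 18.0
top 0.034 [ 301  152   44   62 1284] [0.601 0.138 0.037] [603. 141.] [151.  74.] 17.8
top 0.034 [341 166  11  15  43] [0.631 0.082 0.043] [627.  76.] [32. 23.] 18.3
top 0.034 [346 178   6  15  26] [0.593 0.074 0.044] [595.  73.] [36.  8.] 17.4
top 0.034 [358 188  13   6  28] [0.58  0.033 0.039] [581.  32.] [ 5. 33.] 16.8
top 0.026 [361 158  14  31  88] [0.627 0.021 0.03 ] [629.  22.] [85.  9.] 18.4
top 0.026 [332 164  17  10  67] [0.642 0.094 0.031] [641.  95.] [14. 46.] 17.6
top 0.026 [302 177   6   7  27] [0.61  0.188 0.031] [610. 187.] [13. 13.] 19.9
top 0.026 [274 182  27  36 229] [0.557 0.236 0.031] [560. 231.] [87. 47.] 18.0
top 0.026 [341 188  18  10  75] [0.576 0.073 0.031] [578.  70.] [15. 43.] 14.7
top 0.026 [309 202   7   8  26] [0.544 0.167 0.03 ] [544. 169.] [13. 19.] 28.6
side 0.07 [358 194  25  27 185] [0.619 0.045 0.083] [622.  46.] [86
[... 277 characters left out ...]
4   51 1415] [0.598 0.14  0.036] [603. 142.] [153.  75.] 17.0
side 0.034 [294 180  32  24 157] [0.56  0.185 0.041] [572. 188.] [92. 25.] 5.0
side 0.034 [345 202  21  22 108] [0.607 0.076 0.043] [612.  75.] [72. 18.] 19.3
side 0.034 [351 210  36  27 140] [0.588 0.032 0.039] [622.  32.] [33. 98.] 87.6
side 0.026 [279 172  33  35 264] [0.539 0.238 0.031] [564. 218.] [93. 82.] 21.8
side 0.026 [320 185   9   6  28] [0.608 0.192 0.031] [608. 191.] [20. 10.] 17.0
side 0.026 [375 188  20  10  49] [0.716 0.099 0.029] [715. 100.] [ 7. 49.] 26.5
side 0.026 [347 200  13   9  39] [0.634 0.109 0.031] [628. 106.] [32. 13.] 13.9
side 0.026 [332 214  58  27 279] [0.59  0.036 0.031] [615.  63.] [89. 92.] 18.5
```

View pics/z0.png

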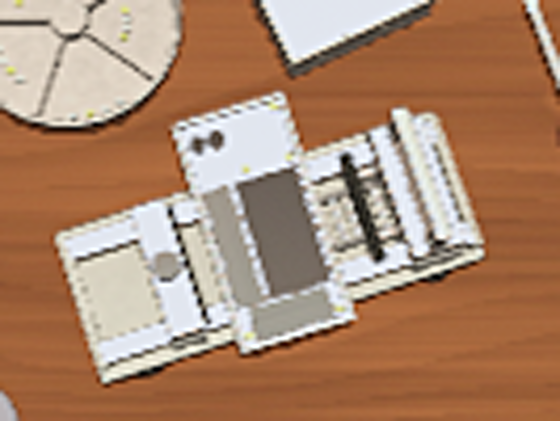

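View pics/z1.png

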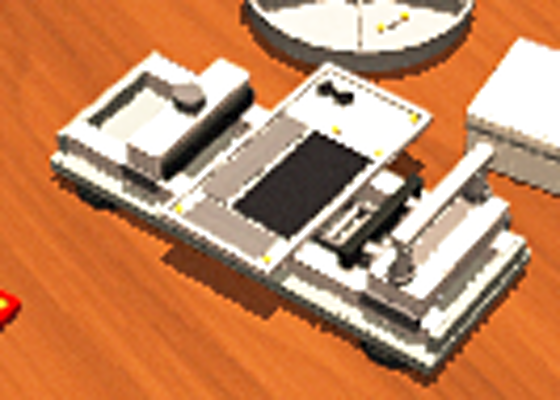

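The sliding jaw and bar are at about (0.622, 0.046), and the holder's +y is turned about 18.2° from world y. The fixed face is about 146 mm from the jaw origin, so the pad should touch after roughly 35 mm of travel. That makes 45 mm (5 notches) the target. Next: approach the bar and close on it gently while reading the force.

```bash
cat >> h.py <<'E'
from scipy.spatial.transform import Rotation as Rn
th=np.radians(18.2); ey=np.array([-np.sin(th),np.cos(th),0]); ex=np.array([np.cos(th),np.sin(th),0])
bar=np.array([.622,.046,.080])
def quat(s):
    y=s*ey; z=np.array([0,0,-1.]); return Rn.from_matrix(np.c_[np.cross(y,z),y,z]).as_quat()
def st(tag=''):
    f=np.array(r.current_contact_force()); p=np.array(r.current_tool_pos())
    print(tag,'t%.1f'%r.current_t(),'s,x,z mm',(np.array([(p-bar)@ey,(p-bar)@ex,p[2]])*1000).round(2),'F y,x,z',np.array([f@ey,f@ex,f[2]]).round(2),'op %.3f'%r.current_opening(),'ff',np.round(r.current_finger_force(),1),flush=True)
    return f@ey,f[2]
E
python3 - <<'E'
from h import *
q0=np.array(r.current_q()); best=None
for s in(1,-1):
    q=r.inverse_kinematics(bar+[0,0,.1],quat(s)); print(s,None if q is None else np.round(q,2))
    if q is not None and (best is None or abs(q[5]-q0[5])<best[0]): best=(abs(q[5]-q0[5]),s)
s=best[1]; open('sgn','w').write(str(s))
r.move_to(bar+[0,0,.1],quat(s)); r.set_gripper(.5,20)
r.move_linear(bar+[0,0,.005],vel=.1); st('down')
for o in (.3,.24,.2,.17,.15,.13):
    r.set_gripper(o); fy,_=st(o)
    if abs(fy)>3: break
E
```

```text
1 [-0.    0.56  1.52 -0.    1.06 -1.89]
-1 [-0.    0.56  1.52 -0.    1.06  1.25]
down t4.1 s,x,z mm [-0.12  0.4  85.68] F y,x,z [ 0.39 -0.47 -0.32] op 0.499 ff 0.0
0.3 t4.5 s,x,z mm [-5.000e-02  1.200e-01  8.531e+01] F y,x,z [-0.78  0.41  0.01] op 0.300 ff 0.0
0.24 t4.7 s,x,z mm [-0.000e+00  2.000e-02  8.505e+01] F y,x,z [-0.25 -0.04 -0.47] op 0.238 ff 0.0
0.2 t4.9 s,x,z mm [-1.000e-02 -2.000e-02  8.498e+01] F y,x,z [-0.78  0.09 -0.11] op 0.199 ff 0.0
0.17 t5.1 s,x,z mm [1.000e-02 0.000e+00 8.499e+01] F y,x,z [-0.73  0.48 -0.81] op 0.168 ff 0.0
0.15 t5.3 s,x,z mm [2.000e-02 1.000e-02 8.501e+01] F y,x,z [-0.04  0.34  0.18] op 0.148 ff 0.0
0.13 t5.5 s,x,z mm [-1.000e-02 -1.000e-02  8.499e+01] F y,x,z [ 0.29 -0.42 -0.06] op 0.132 ff 0.0
```

```bash
python3 - <<'E'
from h import *
for o in (.12,.11,.10,.09,.08):
    r.set_gripper(o,20); fy,_=st(o)
    if abs(fy)>2.5 or r.current_finger_force()>5: break
E
```

```text
0.12 t5.8 s,x,z mm [1.0e-02 0.0e+00 8.5e+01] F y,x,z [ 0.21 -0.05 -0.11] op 0.120 ff 0.0
0.11 t6.0 s,x,z mm [-2.000e-02 -0.000e+00  8.502e+01] F y,x,z [-0.41 -0.13  0.61] op 0.114 ff 13.9
```

```bash
python3 - <<'E'
from h import *
r.set_gripper(.0,50); st('grip')
p=np.array(r.current_tool_pos())
np.save('p0.npy',p)
for dz in (.002,.004,.0055,.0065):
    r.move_linear(p+[0,0,dz],vel=.01); r.sleep(.15); st(dz)
r.sleep(.25)
d=grab('side'); P=pts(d); z=P[...,2]; m=np.zeros(z.shape,bool); m[185:235,345:400]=1
save(d,'lift.png')
for y in(0,.01,.02):
    r.move_linear(p+[0,0,.0065]+y*ey,vel=.03); r.sleep(.1); st(y)
E
```

```text
grip t6.2 s,x,z mm [0.000e+00 1.000e-02 8.512e+01] F y,x,z [ 0.13 -1.22  2.71] op 0.102 ff 48.9
0.002 t6.7 s,x,z mm [-0.000e+00 -5.000e-02  8.688e+01] F y,x,z [-1.04  2.4  -7.67] op 0.103 ff 48.6
0.004 t7.2 s,x,z mm [ 3.000e-02 -4.000e-02  8.906e+01] F y,x,z [-0.8   3.24 -8.22] op 0.104 ff 48.5
0.0055 t7.7 s,x,z mm [ 1.000e-02 -6.000e-02  9.054e+01] F y,x,z [-1.61  3.07 -8.39] op 0.103 ff 48.5
0.0065 t8.1 s,x,z mm [ 0.000e+00 -4.000e-02  9.159e+01] F y,x,z [-0.06  2.15 -8.08] op 0.109 ff 48.5
0 t8.7 s,x,z mm [ 2.000e-02 -3.000e-02  9.161e+01] F y,x,z [-0.14  1.81 -9.2 ] op 0.101 ff 48.5
0.01 t9.3 s,x,z mm [ 1.021e+01 -6.000e-02  9.158e+01] F y,x,z [ 0.88  0.73 -8.17] op 0.107 ff 48.6
0.02 t9.9 s,x,z mm [20.22 -0.1  91.53] F y,x,z [ 0.11 -0.06 -8.16] op 0.102 ff 48.7
```

The bar is up (about 8 N down) and the jaw slides freely. Next I'll slide it in small steps and watch the force.

```bash
python3 - <<'E'
from h import *
p=np.load('p0.npy')
for y in (.026,.030,.033,.036,.038,.040,.042,.0435,.045):
    r.move_linear(p+[0,0,.0065]+y*ey,vel=.02); r.sleep(.1)
    fs=[]
    for _ in range(6): fs.append(np.array(r.current_contact_force())@ey); r.sleep(.02)
    print(y,np.mean(fs).round(2),r.current_t())
    if np.mean(fs)<-11: break
st()
for n in('side','top'):
    d=grab(n); save(d,n+'1.png'); np.save(n+'1.npy',d,allow_pickle=True)
E
```

```text
0.026 0.88 10.5167
0.03 1.05 11.0667
0.033 0.69 11.5667
0.036 -1.87 12.0667
0.038 -3.33 12.5167
0.04 -3.84 12.9667
0.042 -4.8 13.4167
0.0435 -5.85 13.8667
0.045 -6.66 14.3167
 t14.3 s,x,z mm [44.24 -0.12 91.61] F y,x,z [-7.42 -5.55 -8.81] op 0.101 ff 48.9
```

```bash
python3 - <<'E'
from h import *
p=np.load('p0.npy'); y=.0458
r.move_linear(p+[0,0,.0065]+y*ey,vel=.02); r.sleep(.2); st('at')
for dz in (.005,.0035,.002,.001,0.):
    r.move_linear(p+[0,0,dz]+y*ey,vel=.01); r.sleep(.2); fy,fz=st(dz)
    if fz>6: print('on rung?'); break
E
```

```text
at t14.9 s,x,z mm [44.89 -0.11 91.65] F y,x,z [-7.25 -4.52 -8.4 ] op 0.105 ff 48.9
0.005 t15.4 s,x,z mm [44.91 -0.1  90.18] F y,x,z [-7.67 -5.23 -8.06] op 0.104 ff 49.0
0.0035 t15.9 s,x,z mm [44.87 -0.11 88.72] F y,x,z [-7.94 -6.2  -7.89] op 0.105 ff 49.0
0.002 t16.4 s,x,z mm [44.89 -0.11 87.25] F y,x,z [-7.57 -5.72 -7.57] op 0.104 ff 49.1
0.001 t16.8 s,x,z mm [44.88 -0.13 86.26] F y,x,z [-7.22 -5.67 -6.94] op 0.105 ff 49.1
0.0 t17.3 s,x,z mm [44.87 -0.11 85.32] F y,x,z [-8.79 -6.22 -6.99] op 0.103 ff 49.2
```

```bash
python3 - <<'E'
from h import *
p=np.load('p0.npy'); y=.0458
for dz in (-.0005,-.001,-.0015):
    r.move_linear(p+[0,0,dz]+y*ey,vel=.01); r.sleep(.2); fy,fz=st(dz)
    if fz>-2: break
for dy in (.0454,.0450): 
    r.move_linear(p+[0,0,dz]+dy*ey,vel=.01); r.sleep(.2); st(dy)
E
```

```text
-0.0005 t17.7 s,x,z mm [ 4.488e+01 -8.000e-02  8.516e+01] F y,x,z [-7.57 -8.23 -1.92] op 0.107 ff 49.7
0.0454 t18.2 s,x,z mm [ 4.451e+01 -8.000e-02  8.518e+01] F y,x,z [-7.57 -7.24 -2.8 ] op 0.103 ff 49.7
0.045 t18.6 s,x,z mm [ 4.433e+01 -6.000e-02  8.518e+01] F y,x,z [-6.31 -8.19 -3.49] op 0.106 ff 49.7
```

The bar is back at its original height and no longer hangs on the gripper. Next: open, back off and check.

```bash
python3 - <<'E'
from h import *
for o in (.13,.2,.4): r.set_gripper(o,20); st(o)
p=np.array(r.current_tool_pos())
r.move_linear(p+[0,0,.12],vel=.1)
r.move_linear(p+[-.17,-.12,.17],vel=.2); r.sleep(.3); st('off')
for n in('top','side'):
    d=grab(n); P=pts(d); z=P[...,2]; m0=np.zeros(z.shape,bool)
    if n=='top': m0[150:225,270:380]=1
    else: m0[165:255,270:375]=1
    for lo,hi in((.07,.095),(.047,.06),(.034,.046)):
        k,l,s,c=cv2.connectedComponentsWithStats((m0&(z>lo)&(z<hi)).astype('u1'))
        for i in range(1,k):
            if s[i,4]>60:
                q=P[l==i]; rr=cv2.minAreaRect(q[:,:2].astype('f4')*1000)
                print(n,lo,s[i,4],np.median(q,0).round(4),'p95z',np.percentile(q[:,2],95).round(4),np.round(rr[0],1),np.round(rr[1],1),round(rr[2],1), 'along',((np.array(rr[0])/1000-bar[:2])@ey[:2]*1000).round(1))
    a=d['pixels'][140:240,260:390,::-1]; cv2.imwrite('pics/e_%s.png'%n,cv2.resize(a,(780,600),interpolation=cv2.INTER_CUBIC))
print(r.current_t())
E
```

```text
0.13 t18.8 s,x,z mm [44.62  1.22 85.74] F y,x,z [-2.97 -0.87  0.53] op 0.133 ff 1.8
0.2 t19.1 s,x,z mm [45.22  0.56 85.05] F y,x,z [ 0.13  1.08 -0.13] op 0.202 ff 0.0
0.4 t19.4 s,x,z mm [4.504e+01 8.000e-02 8.466e+01] F y,x,z [0.31 0.66 0.05] op 0.396 ff 0.0
off t22.2 s,x,z mm [ -15.7  -198.68  254.44] F y,x,z [ 0.55 -0.9  -0.15] op 0.401 ff 0.0
top 0.07 143 [0.6068 0.0865 0.0835] p95z 0.0871 [608.   87.3] [83.6 10.2] 18.4 along 43.6
top 0.047 286 [0.6055 0.0895 0.0516] p95z 0.0559 [607.4  87.5] [82.8 34.8] 19.2 along 44.0
top 0.047 255 [0.569  0.1967 0.052 ] p95z 0.0563 [572.2 195.9] [84.1 25.4] 18.1 along 157.9
top 0.034 1353 [0.5946 0.1513 0.0369] p95z 0.0431 [599.6 148.3] [150.6  88.6] 18.4 along 104.1
side 0.07 154 [0.6087 0.0856 0.0827] p95z 0.0858 [609.7  88.1] [86.6 10.3] 18.8 along 43.9
side 0.047 362 [0.6072 0.0837 0.0513] p95z 0.057 [607.9  87.7] [86.4 34.4] 18.1 along 44.0
side 0.034 366 [0.5501 0.1446 0.0366] p95z 0.0407 [563.7 145.6] [86.2 71. ] 23.3 along 112.8
side 0.034 146 [0.575  0.0735 0.0396] p95z 0.0456 [607.5  73.2] [32.6 94.4] 87.6 along 30.3
22.3417
```

View pics/e_top.png

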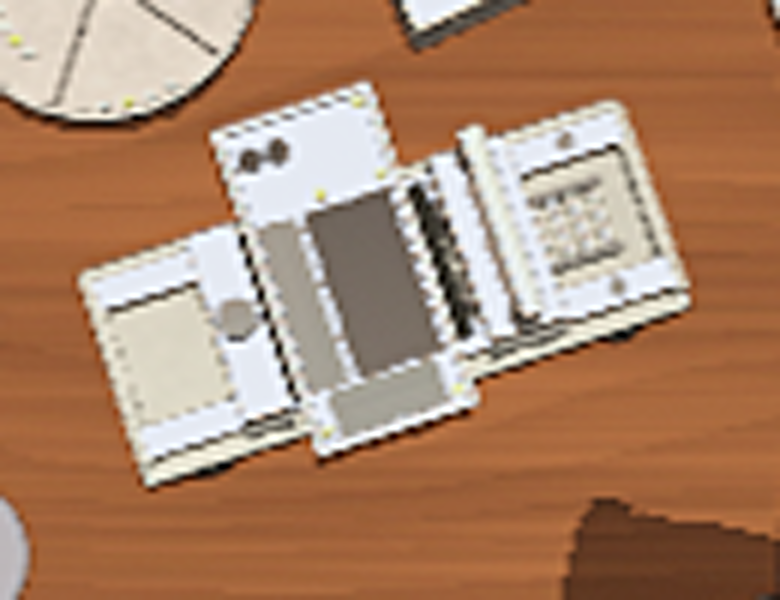

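View pics/e_side.png

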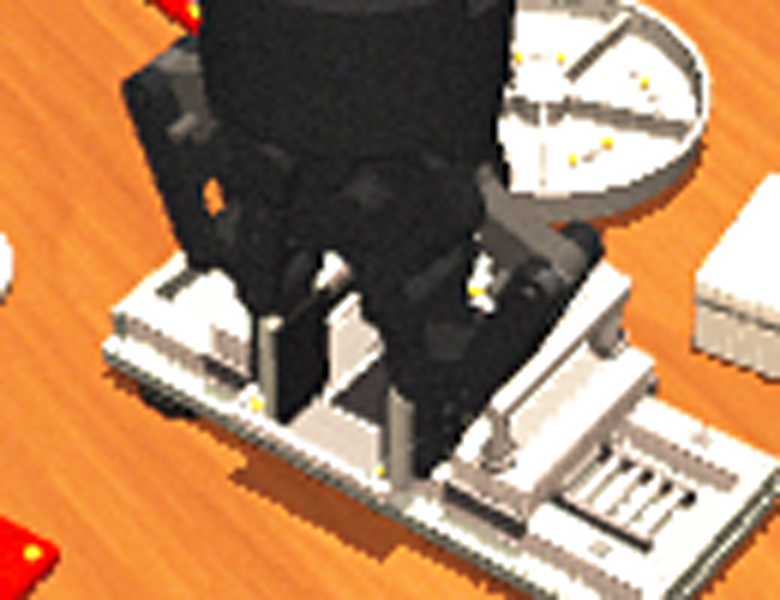

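In the top picture the frame (220–470, 90–455) sits square against the fixed jaw, with its edge at about (270,310). The pad is pressed on its other side at about (440,260). The bar is at its original height (depth 83.5 mm against 84 before), the jaw stayed at 44 mm and the arm is clear of everything. Handing in.

```bash
python3 -c "
from h import *
print(r.hand_in())"
```

```text
the job is handed in; nothing more can be done
None
```

The frame is clamped and the job is handed in: the bar dropped into the fifth notch (about 44 mm of jaw travel), the pad is pressed in roughly 8 mm at about 7 N (estimated from the wrist force), and nothing else on the desk was touched; the hand-in returned no verdict.

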